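# Fit the drive hub on the lap spindle

## Task

Take the drive hub with the tall neck out of its pocket in the sloping rack and slide it down over the upright spindle of the lap unit, flange first. Turn it until the notches under its flange drop over the spindle's cross pin and it sits fully home on the shoulder, then let go. Leave the short-necked hub in its pocket.

Things in the scene. Friction and masses are not known exactly. Their poses are not given: they have to be found in the camera images.
- tall_hub: Bare aluminium hub, about 0.25 kg: round flange 58 mm across, 16 mm thick; on it a round neck 30 mm across, 36 mm long (52 mm overall); 18 mm through bore. Origin: centre of its underside; z along the bore towards the neck's end (leans 24 degrees in the pocket). Two crossing channels along its x and y, 10 mm wide, cut the lowest 9 mm of the flange: a notch every 90 degrees.
- neck (a point): Point on the tall hub's bore axis half way up its neck, 34 mm above the underside; axes as the hub. In the pocket only the neck and the top 3 mm of the flange stand out, so the neck (30 mm across) is the place to grip.
- short_hub: The other hub, to be left alone: same metal, flange and bore, but a neck only 16 mm long (32 mm overall). Origin: centre of its underside; z along the bore towards the neck's end.
- rack: Fixed wooden rack, 182 mm wide (its y), 90 mm deep, upper edge 62 mm high; origin on the worktop under its middle. Its top slopes 24 degrees down to its -x side (towards the robot). Two round pockets, 61 mm wide, 13 mm deep, square to the slope, 40 mm either side of the middle along y, hold the hubs, either one in either, with 1.5 mm play all round.
- lap_unit: Fixed grey box, 150 x 150 mm; origin on the worktop under the spindle's axis, z up. On top a round drip pan, 140 mm across, rim 64 mm above the worktop; in its middle the spindle. The spindle is braked: it resists about 1 N m and does not turn under light friction.
- seat (a point): Centre of the shoulder's top, 70 mm above the worktop, z up; a steel disc 48 mm across. From it rises the spindle, 16 mm thick, 70 mm high, the last 8 mm tapered to 10 mm. A hub that is fully home rests here.
- pin (a point): Middle of the cross pin, 4 mm above the shoulder on the spindle's axis; axes as the lap unit, NOT along the pin. The pin is level, 6 mm thick, 40 mm long, top 7 mm above the shoulder. Its direction varies and is not reported. A hub with notches out of line stands on it, 7 mm high; within 5 degrees it drops home: turn it up to 90 degrees under light pressure.

How it is judged:
By the outcome, as a careful person would: the job done as asked, in the order asked, and still so for the second after the job is handed in, with the robot touching nothing.
It also fails if it takes over 69 s, if anything falls off the work surface, if the arm or the gripper's body presses on something with over 40 N, if the wrist force passes 120 N, or if a joint passes its speed limit or range.

## Robot

A 6-joint arm with a two-finger parallel gripper is mounted at the origin on a cart in front of the work surface, level with it; the furniture and walls round the work are solid. World frame = base frame: x ahead of the robot, y to its left, z up, the work surface at z = 0. Lengths are in m, angles in rad, forces in N, time in s.
With the tool pointing down it reaches from about 0.3 to 0.85 m from the base axis. Payload 5.4 kg.
Tool frame: the origin (TCP) lies at the very end of the fingers, on their centre line; the grasp point (between the pads) lies 19 mm behind it (arm.hold_point_z is the distance from the TCP to the grasp point, in m); z points along the fingers, y is the line along which they close (so a half turn about z gives the same grasp; the last joint's range is limited). The gripper opens to 85 mm and grips with 20 to 120 N. Pads are 22 mm wide; open, the fingers measure 114 mm over their backs; the gripper's body (76 mm by 85 mm) begins 54 mm behind the grasp point. The pads swing forward as they close: fully open they stand 13 mm farther back than shut.
Start: joints at [-1.455, 0.158, 1.597, -0, 1.386, -0.21], TCP at [0.184, -0.545, 0.231] pointing down, gripper open.
Joint ranges: [-2.91, 2.91], [-0.94, 2.29], [0.18, 2.7], [-1.29, 4.43], [0.17, 2.64], [-3, 3]. Speed limits (rad/s): [2.57, 2.57, 3.14, 3.14, 3.14, 3.14].

## Interface

Orientations are given as a unit quaternion [w, x, y, z].
In Python, from workcell import arm, vision, workorder gives the robot as it stands (arm), with the cameras (vision) and the job (workorder).
- The arm moves only by the tool hand_motion, called after "Call:" as name(argument=value, ...), one argument or row to a line, values as JSON. Schema: {"type":"object","properties":{"motion":{"type":"array","items":{"type":"object","properties":{"x":{"type":"number"},"y":{"type":"number"},"z":{"type":"number"},"wx":{"type":"number"},"wy":{"type":"number"},"wz":{"type":"number"}},"additionalProperties":false},"minItems":1,"maxItems":12},"jaw":{"type":"number"},"only":{"type":"string"},"quiet":{"type":"boolean"},"lines":{"type":"string"}},"required":["motion"],"additionalProperties":false}. motion is a list of rows, 1 to 12 of them, each an object with the fields x, y, z (the shift in shares of the most that a row can go, 1 being 62.5 mm), wx, wy, wz (a rotation vector in fractions of the full range, 1 being 2 pi rad); a field left out counts as zero; each row shifts and turns the commanded pose from where the row before left it, along the tool's axes as they then stand; what a row does not reach is not made up. A row lasts 1/8 s, in which the tool goes at most 0.0625 m and 0.188 rad, less where a joint would pass 70% of its speed; a pose out of reach is approached as far as the arm can. jaw is the finger opening in m, set as the call begins (left out keeps the last). The fingers move at their own pace and stop on an object; the grip force is fixed at half the most. Time passes only in rows, so rows that do not move let the fingers close. The tool returns the time, the measured TCP pose, the force, the opening and the grip force at its end. only (a regular expression) keeps the lines of the reply that match it, lines (a string "A,B") keeps lines A to B, and quiet returns only ok. A shift or turn number past 1, either way, is cut back to 1. Input that does not fit is refused with a message, and nothing moves.
- arm.get_obs(): the state, without advancing time (a new reading comes with each control period).
- vision.read_camera(name): name is "scene" or "top" or "wrist"; returns the picture (480x640x3 uint8, red, green, blue); there is no depth.
- vision.calibration(name): a dict with "fx", "fy", "cx", "cy" (pixels), "world_to_cam" (4x4, takes a point from world to camera coordinates). Camera axes: x right, y up, looking along -z (the intrinsics and any distortion apply to the point x, -y, -z); pixel columns grow to the right and rows downward; lengths in m; the calibration is good to about 2 mm. A picture is of the moment at which its call begins: read the wrist's pose just before it. calibration takes no time and is no camera call; for the wrist camera it gives the pose at the moment of the call.
- workorder.hand_in(): hands the job in; it is judged then, once.
The state is a dict: "t": time; "q": joint angles; "joint_velocities": joint speeds; "effort": joint torques, N m; "tool_pos": TCP position; "ee_rot": TCP orientation; "ft_force": force on the tool from outside, world axes, zero at the start; "moment": the same for the moment, N m; "opening": finger opening in m; "gripper_force": force on a finger pad.
Only numpy, scipy, OpenCV 4.12 (cv2) and the standard library are available. Lean on these libraries where they do the work, as an engineer would, in place of code of your own. Each camera call takes 0.05 s, during which the arm holds its last target. There are 200 camera calls.

## Working session

There is one attempt and no reset: what is moved stays moved. The work goes in short steps, Python scripts to look and compute and a tool call to move; the robot and the scene stay as the last step left them, time stands still between calls to the robot, and variables do not carry over. Pictures are saved under pics/ and viewed, at most 10 in all, crops included, and the job is handed in when it is done.

```bash
ls; mkdir -p pics; python3 - <<'E'
from workcell import arm, vision, workorder
import cv2,numpy as np
for n in ("scene","top"):
    cv2.imwrite(f"pics/{n}0.png",vision.read_camera(n)[:,:,::-1])
    c=vision.calibration(n); print(n,{k:(np.round(v,4).tolist()) for k,v in c.items()})
o=arm.get_obs(); print(o["t"],o["tool_pos"],o["ee_rot"],arm.hold_point_z)
c=vision.calibration("wrist");print({k:(np.round(v,4).tolist()) for k,v in c.items()})
E
```

```text
pics
workcell.py
scene {'fx': 498.9214, 'fy': 498.9214, 'cx': 329.2723, 'cy': 246.3038, 'world_to_cam': [[0.8963, -0.4432, 0.0136, -0.551], [0.2145, 0.4603, 0.8615, -0.1233], [-0.388, -0.7692, 0.5076, -0.8023], [0.0, 0.0, 0.0, 1.0]]}
top {'fx': 480.2279, 'fy': 480.2279, 'cx': 320.9612, 'cy': 239.9746, 'world_to_cam': [[0.0853, -0.9963, -0.0059, -0.1657], [0.9746, 0.0822, 0.2082, -0.5375], [-0.207, -0.0235, 0.9781, -0.8264], [0.0, 0.0, 0.0, 1.0]]}
0.1 [ 0.18393393 -0.54421836  0.230391  ] [-8.66788061e-04  9.86763582e-01  1.62163130e-01  3.71756496e-05] 0.0187
{'fx': 365.0072, 'fy': 365.0072, 'cx': 315.0678, 'cy': 242.0677, 'world_to_cam': [[0.3206, -0.9472, -0.0014, -0.574], [0.9082, 0.3078, -0.2836, 0.0364], [0.269, 0.0897, 0.9589, -0.3786], [0.0, 0.0, 0.0, 1.0]]}
```

View pics/scene0.png

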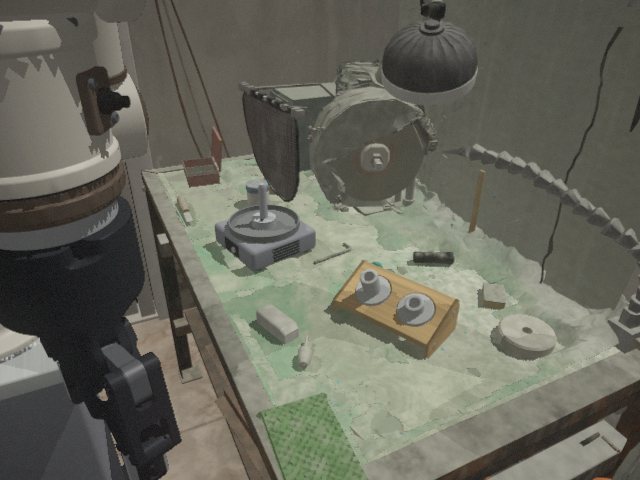

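View pics/top0.png

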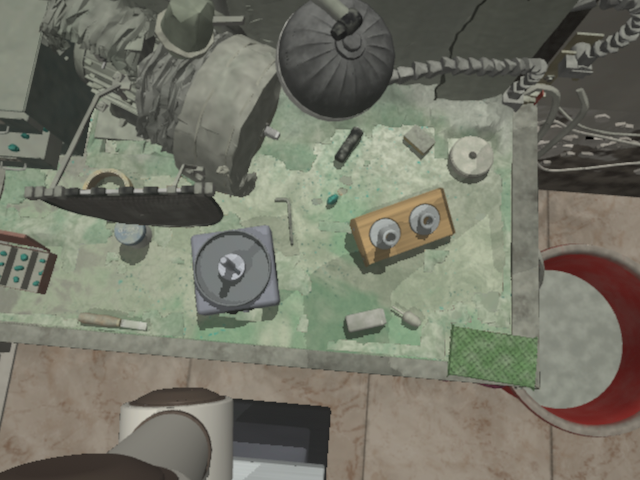

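The tall hub is on the left in both views: scene (372,285), top (385,235). The short one is at scene (416,307), top (427,220). The spindle is at scene (263,195), top (231,267). I'll zoom in next.

```bash
python3 - <<'E'
import cv2,numpy as np
s=cv2.imread("pics/scene0.png");t=cv2.imread("pics/top0.png")
def c(i,x,y):
    return cv2.resize(i[y:y+75,x:x+100],(400,300),interpolation=cv2.INTER_CUBIC)
cv2.imwrite("pics/m1.png",np.vstack([np.hstack([c(s,335,260),c(s,215,175)]),np.hstack([c(t,345,190),c(t,182,230)])]))
E
```

```text
(no output)
```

View pics/m1.png

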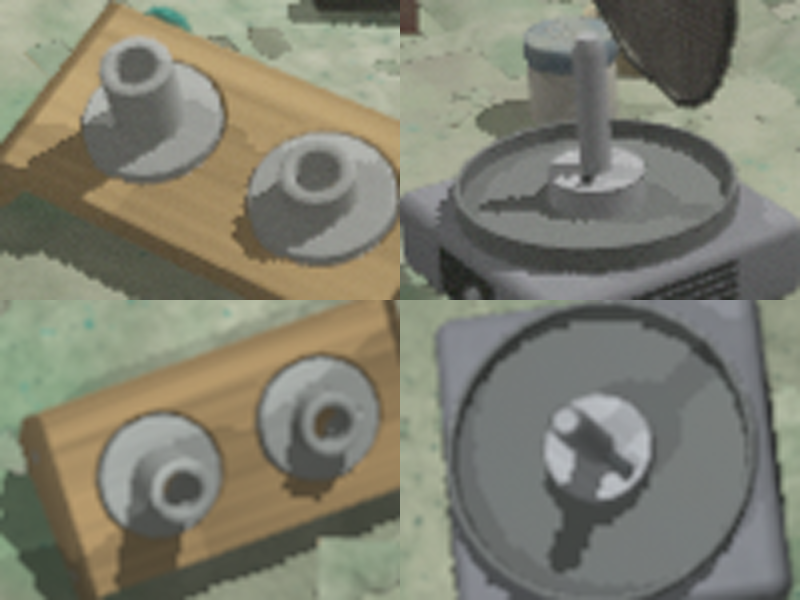

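Crops, in full-image pixels:
- **Tall hub:** neck rim at scene (369.2,276.5), top (390.5,236.8). Flange at scene (373.2,290.8), top (385,233.2).
- **Short hub:** flange at scene (415.5,310.8), top (424.8,219.2).
- **Shoulder:** scene (264.5,217.5), top (231.2,266.8). The spindle tip is at scene (261.8,186), top (223.5,260.5).
- **Pin:** not clear yet.

```bash
cat > h.py <<'E'
import numpy as np, cv2
from workcell import arm, vision, workorder
from scipy.spatial.transform import Rotation as R
def P(c):
    F=np.diag([1,-1,-1.]); K=np.array([[c["fx"],0,c["cx"]],[0,c["fy"],c["cy"]],[0,0,1]])
    return K@F@np.array(c["world_to_cam"])[:3]
def proj(c,X):
    x=P(c)@np.append(X,1); return x[:2]/x[2]
def tri(obs):
    A=[]
    for c,u in obs:
        p=P(c); A+=[u[0]*p[2]-p[0],u[1]*p[2]-p[1]]
    A=np.array([a/np.linalg.norm(a[:3]) for a in A]); X=np.linalg.lstsq(A[:,:3],-A[:,3],rcond=None)[0]
    return X,[np.round(proj(c,X)-u,1) for c,u in obs]
def tool():
    o=arm.get_obs(); w,x,y,z=o["ee_rot"]; return np.array(o["tool_pos"]),R.from_quat([x,y,z,w])
E
python3 - <<'E'
from h import *
S=vision.calibration("scene");T=vision.calibration("top")
for n,s,t in [("neck",(369.2,276.5),(390.5,236.8)),("flange",(373.2,290.8),(385,233.2)),("sneck",(414.5,303),(427.2,221)),("sfl",(415.5,310.8),(424.8,219.2)),("shoulder",(264.5,217.5),(231.2,266.8)),("tip",(261.8,186),(223.5,260.5))]:
    print(n,*tri([(S,np.array(s)),(T,np.array(t))]))
for c in (S,T):
    w=np.array(c["world_to_cam"]);print(-w[:3,:3].T@w[:3,3])
p,r=tool();print(r.as_matrix().round(3))
w=np.array(vision.calibration("wrist")["world_to_cam"]);C=-w[:3,:3].T@w[:3,3];print("cam in tool",r.inv().apply(C-p),r.inv().apply(w[:3,:3]).round(3))
E
```

```bash
cat >> h.py <<'E'
def to(pos,rot):
    p,r=tool(); rv=(r.inv()*rot).as_rotvec()
    print("t",arm.get_obs()["t"],"rotvec(tool)",rv.round(4),"shift after rot",rot.inv().apply(np.array(pos)-p).round(4),"now",r.inv().apply(np.array(pos)-p).round(4))
def rack_rot(psi=np.radians(24.5),a=np.radians(24)):
    h=np.array([-np.sin(a)*np.cos(psi),-np.sin(a)*np.sin(psi),np.cos(a)])
    y=np.array([np.sin(psi),-np.cos(psi),0]); z=-h
    return R.from_matrix(np.c_[np.cross(y,z),y,z]),h
N=np.array([.5624,-.2443,.0776])
E
python3 - <<'E'
from h import *
S=vision.calibration("scene");T=vision.calibration("top")
print(tri([(S,np.array((430,75.))),(T,np.array((337,65.)))]))
r,h=rack_rot(); to(N+.06*h,r)
E
```

```text
(array([ 0.72485646, -0.12868594,  0.35156505]), [array([-1.4,  0.6]), array([ 1. , -1.6])])
t 0.1 rotvec(tool) [ 0.0197  0.4181 -0.1007] shift after rot [ 0.3661 -0.116   0.2702] now [ 0.4302 -0.1604  0.0984]
```

The manual's scale: shifts go in shares of 62.5 mm and turns go in shares of 2 pi rad. Converting my numbers, 0.0407 m is 0.6512, 0.03 m is 0.48, 0.139 rad is 0.0221.

Call:
hand_motion(
  motion=[
    {"wx":0.0011, "wy":0.0221, "wz":-0.0053},
    {"wx":0.0011, "wy":0.0221, "wz":-0.0053},
    {"wx":0.0011, "wy":0.0221, "wz":-0.0053},
    {"x":0.6512, "y":-0.2064, "z":0.48},
    {"x":0.6512, "y":-0.2064, "z":0.48},
    {"x":0.6512, "y":-0.2064, "z":0.48},
    {"x":0.6512, "y":-0.2064, "z":0.48},
    {"x":0.6512, "y":-0.2064, "z":0.48},
    {"x":0.6512, "y":-0.2064, "z":0.48},
    {"x":0.6512, "y":-0.2064, "z":0.48},
    {"x":0.6512, "y":-0.2064, "z":0.48},
    {"x":0.6512, "y":-0.2064, "z":0.48},
  ],
  jaw=0.06,
)

```text
t: 1.6
tool_pos: [0.5411, -0.2535, 0.1321]
ee_rot: [-0.043, 0.956, 0.208, 0.202]
ft_force: [0.7, -1.3, 0.7]
opening: 0.0597
gripper_force: 0.0
```

Call:
hand_motion(
  motion=[
    {},
    {},
  ],
)

```text
t: 1.85
tool_pos: [0.5399, -0.255, 0.1325]
ee_rot: [-0.043, 0.956, 0.208, 0.202]
ft_force: [0.4, 0.5, -0.0]
opening: 0.0599
gripper_force: 0.0
```

```bash
python3 - <<'E'
from h import *
r,h=rack_rot(); to(N+.06*h,r)
c=vision.calibration("wrist"); im=vision.read_camera("wrist")
print("N px",proj(c,N),"flange px",proj(c,N-.036*h))
cv2.imwrite("pics/w1.png",im[:,:,::-1])
np.save("w1.npy",c["world_to_cam"])
E
```

```text
t 1.85 rotvec(tool) [0.001  0.0021 0.001 ] shift after rot [ 0.0004 -0.0004  0.0003] now [ 0.0004 -0.0004  0.0003]
N px [314.4921939  261.70568729] flange px [314.51755942 243.88401218]
```

View pics/w1.png

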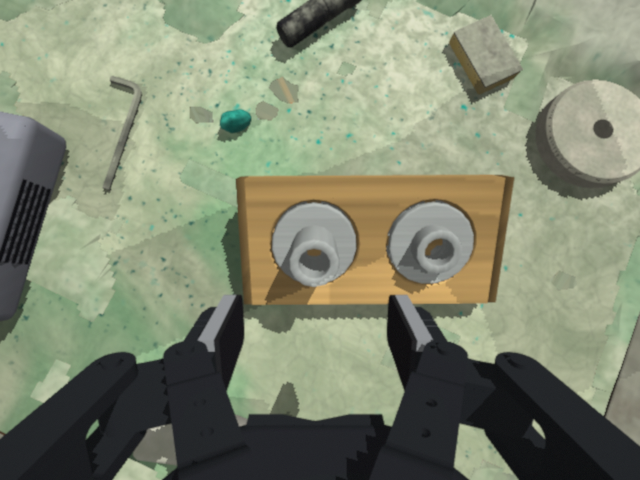

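The wrist view has the neck rim at (314,261) and the flange at (314,243), within 1 px of prediction. The alignment is good, so I'll descend along the axis.

In the tool's units: 0.02 m is 0.32, 0.015 m is 0.24, 0.002 rad is 0.0003.

Call:
hand_motion(
  motion=[
    {"x":0.0064, "y":-0.0064, "z":0.32, "wy":0.0003},
    {"z":0.32},
    {"z":0.24},
    {"z":0.16},
    {"z":0.16},
    {"z":0.16},
    {"z":0.128},
    {},
    {},
  ],
  jaw=0.056,
)

```text
t: 3.02
tool_pos: [0.575, -0.239, 0.0482]
ee_rot: [-0.043, 0.956, 0.208, 0.204]
ft_force: [-0.1, 0.7, -0.1]
opening: 0.0561
gripper_force: 0.0
```

```bash
python3 -c "
from h import *
r,h=rack_rot(); to(N-.033*h,r)"
```

```text
t 3.025 rotvec(tool) [ 0.0017 -0.0006  0.001 ] shift after rot [-0.0005 -0.0004  0.0006] now [-0.0005 -0.0004  0.0006]
```

Call:
hand_motion(
  motion=[
    {},
    {},
    {},
    {},
    {},
    {},
  ],
  jaw=0.02,
)

```text
t: 3.78
tool_pos: [0.575, -0.2392, 0.0486]
ee_rot: [-0.043, 0.956, 0.208, 0.204]
ft_force: [-3.3, -0.3, 6.1]
opening: 0.028
gripper_force: 60.2
```

```bash
python3 -c "
from h import *
o=arm.get_obs();print(o['q'],o['ft_force'],o['moment'])"
```

```text
[-0.78313381  0.34674529  1.82600022  0.51629819  0.88038235  0.04374568] [-3.26053385 -0.29453134  6.05972531] [0.16730606 0.43474697 0.15846607]
```

In the tool's units: -0.04 m is -0.64, -0.03 m is -0.48.

Call:
hand_motion(
  motion=[
    {"z":-0.128},
    {"z":-0.192},
    {"z":-0.32},
    {"z":-0.48},
    {"z":-0.64},
    {"z":-0.64},
    {"z":-0.16},
    {},
    {},
  ],
  jaw=0.02,
)

```text
t: 4.9
tool_pos: [0.5149, -0.2645, 0.1921]
ee_rot: [-0.045, 0.956, 0.208, 0.203]
ft_force: [0.5, 0.6, -2.8]
opening: 0.0277
gripper_force: 59.5
```

```bash
python3 - <<'E'
from h import *
o=arm.get_obs();print(o['q'],o['ft_force'],o['moment'])
p,r=tool()
# upright, keep yaw of tool x
x=r.as_matrix()[:,0];psi=np.arctan2(x[1],x[0]);print(np.degrees(psi))
to([.486,.0358,.215],rack_rot(psi,0)[0])
E
```

```text
[-0.90309362  0.05553508  1.84239392  0.44200214  1.17736713  0.08171252] [ 0.50665188  0.60713801 -2.78485552] [-0.094886    0.28842523 -0.01477599]
24.48846295287803
t 4.9 rotvec(tool) [-1.900e-03 -4.184e-01  4.000e-04] shift after rot [ 0.0982 -0.2853 -0.0229] now [ 0.099  -0.2853  0.0195]
```

In the tool's units: -0.0357 m is -0.5712, 0.0123 m is 0.1968, -0.1395 rad is -0.0222.

Call:
hand_motion(
  motion=[
    {"wx":-0.0001, "wy":-0.0222},
    {"wx":-0.0001, "wy":-0.0222},
    {"wx":-0.0001, "wy":-0.0222},
    {"x":0.1968, "y":-0.5712, "z":-0.0464},
    {"x":0.1968, "y":-0.5712, "z":-0.0464},
    {"x":0.1968, "y":-0.5712, "z":-0.0464},
    {"x":0.1968, "y":-0.5712, "z":-0.0464},
    {"x":0.1968, "y":-0.5712, "z":-0.0464},
    {},
    {},
    {},
  ],
)

```text
t: 6.28
tool_pos: [0.4973, -0.0783, 0.2074]
ee_rot: [0.001, 0.977, 0.212, 0.0]
ft_force: [0.1, 0.0, -2.7]
opening: 0.0277
gripper_force: 59.9
```

```bash
python3 - <<'E'
from h import *
p,r=tool();x=r.as_matrix()[:,0];psi=np.radians(24.5)
to([.486,.0358,.215],rack_rot(psi,0)[0])
c=vision.calibration("wrist"); im=vision.read_camera("wrist")
print("shoulder",proj(c,[.486,.0358,.07]),"tip",proj(c,[.486,.0358,.14]))
cv2.imwrite("pics/w2.png",im[:,:,::-1])
np.save("w2.npy",c["world_to_cam"])
E
```

```text
t 6.275 rotvec(tool) [ 0.0026 -0.0001 -0.0011] shift after rot [ 0.037  -0.1085 -0.0076] now [ 0.0369 -0.1086 -0.0079]
shoulder [172.07730801 182.99804628] tip [126.89899669 198.59780681]
```

View pics/w2.png

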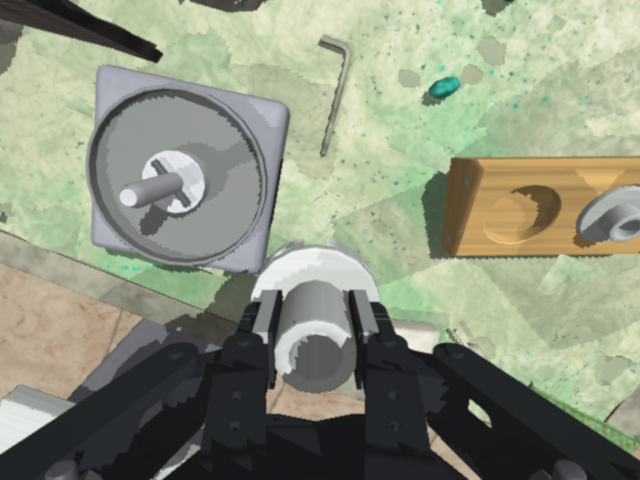

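The wrist view has the shoulder at about (173,182) and the spindle tip at (128,197), both as predicted. The hub is held squarely at (315,300), and notches show at the front of its flange. I'll zoom in on the pin and the notches.

```bash
python3 - <<'E'
import cv2,numpy as np
s=cv2.imread("pics/w2.png")
a=cv2.resize(s[145:220,105:205],(800,600),interpolation=cv2.INTER_CUBIC)
b=cv2.resize(s[225:300,240:390],(800,400),interpolation=cv2.INTER_CUBIC)
cv2.imwrite("pics/m2.png",cv2.resize(np.vstack([a,b]),(480,600)))
E
```

```text
(no output)
```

View pics/m2.png

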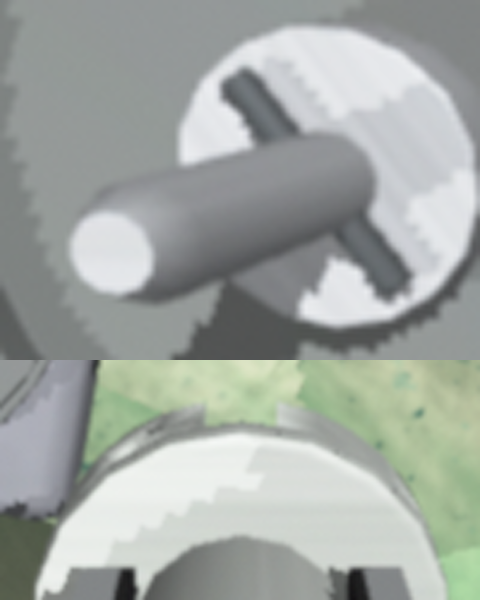

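The pin's ends are at about (154.6,162.7) and (187.3,204.4). A notch gap spans x 304 to 327 at y 242, centred on the hub, so the notches line up with the tool's x axis within a degree or two.

```bash
cat >> h.py <<'E'
def onplane(c,u,z):
    p=P(c); A=np.array([u[0]*p[2]-p[0],u[1]*p[2]-p[1]])
    return np.append(np.linalg.solve(A[:,:2],-A[:,3]-A[:,2]*z),z)
E
python3 - <<'E'
from h import *
c=vision.calibration("wrist")
a=onplane(c,(154.6,162.7),.074);b=onplane(c,(187.3,204.4),.074);d=a-b
print(a,b,np.linalg.norm(d),"pin deg",np.degrees(np.arctan2(d[1],d[0])))
print("shoulder",onplane(c,(173,181.9),.07),"tip",onplane(c,(128,196.8),.14))
g=onplane(c,(315.8,242),.192);f=tool();print("notch",np.degrees(np.arctan2(*(g-f[0])[1::-1])), "tool x",np.degrees(np.arctan2(*f[1].as_matrix()[1::-1,0])),g,f[0],arm.get_obs()["q"])
E
```

```text
[0.49609368 0.05099314 0.074     ] [0.4764043  0.01890966 0.074     ] 0.037643349887822766 pin deg 58.46288125153351
shoulder [0.487134   0.03538799 0.07      ] tip [0.48729555 0.03550193 0.14      ]
notch 23.806886652930793 tool x 24.4231510746919 [ 0.52121161 -0.06786684  0.192     ] [ 0.49736751 -0.07838677  0.20758847] [-3.95734082e-01 -1.04680993e-02  1.82323346e+00 -1.68899419e-03
  1.32667206e+00  7.49204679e-01]
```

In the tool's units: -0.148 rad is -0.0236.

Call:
hand_motion(
  motion=[
    {"wz":-0.0236},
    {"wz":-0.0236},
    {"wz":-0.0236},
    {"wz":-0.0236},
    {},
    {},
  ],
)

```text
t: 7.08
tool_pos: [0.4974, -0.078, 0.208]
ee_rot: [0.002, 0.874, 0.487, 0.0]
ft_force: [-0.7, 0.7, -2.7]
opening: 0.0279
gripper_force: 60.0
```

```bash
python3 - <<'E'
from h import *
to([.487,.0355,.19],rack_rot(np.radians(58.5),0)[0])
E
```

```text
t 7.075 rotvec(tool) [ 0.003   0.0012 -0.0047] shift after rot [ 0.0914 -0.0682  0.018 ] now [ 0.0911 -0.0687  0.0176]
```

In the tool's units: 0.0228 m is 0.3648, -0.0171 m is -0.2736, -0.0047 rad is -0.0007.

Call:
hand_motion(
  motion=[
    {"x":0.3648, "y":-0.2736, "z":0.016, "wx":0.0005, "wy":0.0002, "wz":-0.0007},
    {"x":0.3648, "y":-0.2736, "z":0.016},
    {"x":0.3648, "y":-0.272, "z":0.016},
    {"x":0.3648, "y":-0.272, "z":0.016},
    {},
    {},
    {},
  ],
)

```text
t: 7.95
tool_pos: [0.4869, 0.0349, 0.204]
ee_rot: [0.0, 0.872, 0.489, 0.0]
ft_force: [0.4, -0.2, -3.0]
opening: 0.028
gripper_force: 60.1
```

```bash
python3 - <<'E'
from h import *
to([.487,.0355,.19],rack_rot(np.radians(58.5),0)[0])
c=vision.calibration("wrist"); im=vision.read_camera("wrist"); cv2.imwrite("pics/w3.png",im[:,:,::-1])
p,r=tool(); o=im[:,:,::-1].copy()
o=cv2.resize(o,None,fx=4,fy=4,interpolation=cv2.INTER_CUBIC)
for z,rad,col in [(.033,.015,(0,0,255)),(.033,.009,(0,200,255)),(-.003,.029,(0,255,0)),(-.019,.029,(255,0,0))]:
    pts=[proj(c,p+r.apply([rad*np.cos(t),rad*np.sin(t),-z]))*4+1.5 for t in np.linspace(0,6.283,80)]
    cv2.polylines(o,[np.int32(pts)],True,col,1)
cv2.imwrite("pics/m3.png",o[900:1600,900:1640][:600+0])
cv2.imwrite("pics/m3.png",cv2.resize(o[880:1640,860:1660],(632,600)))
E
```

```text
t 7.95 rotvec(tool) [0.0004 0.0001 0.0015] shift after rot [ 0.0006 -0.0002  0.014 ] now [ 0.0006 -0.0002  0.014 ]
```

View pics/m3.png

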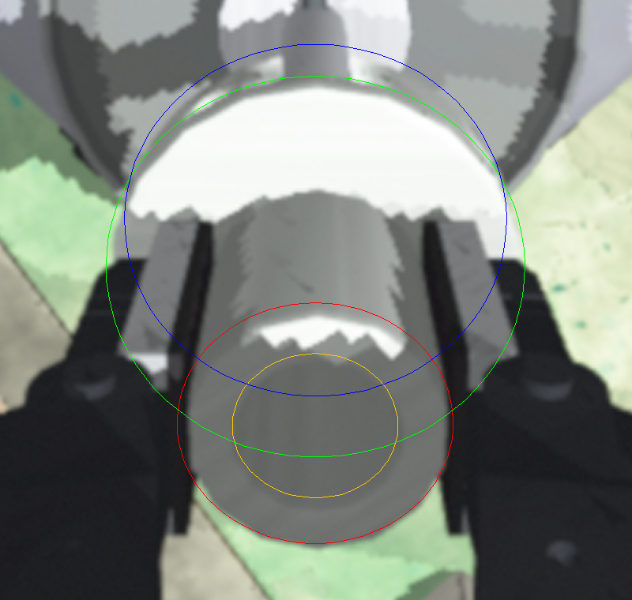

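The overlay matches roughly. The rim is about 6% smaller than predicted and its lower edge matches, so either the rim is chamfered or the hub sits lower in the hand. The fixed cameras should settle it.

```bash
python3 - <<'E'
from h import *
p,r=tool(); L=[]
for n in ("scene","top"):
    c=vision.calibration(n); im=vision.read_camera(n)[:,:,::-1]; cv2.imwrite(f"pics/{n}3.png",im)
    u=proj(c,p).astype(int); x0,y0=u[0]-33,u[1]-37
    o=cv2.resize(im[y0:y0+75,x0:x0+66],None,fx=6,fy=6,interpolation=cv2.INTER_CUBIC)
    o=cv2.copyMakeBorder(o,0,0,0,0,0)
    for z,rad,col in [(.033,.015,(0,0,255)),(-.003,.029,(0,255,0)),(-.019,.029,(255,0,0))]:
        pts=[(proj(c,p+r.apply([rad*np.cos(t),rad*np.sin(t),-z]))-[x0,y0])*6+2.5 for t in np.linspace(0,6.283,80)]
        cv2.polylines(o,[np.int32(pts)],True,col,1)
    L.append(o)
cv2.imwrite("pics/m4.png",np.hstack(L))
E
```

```text
(no output)
```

View pics/m4.png

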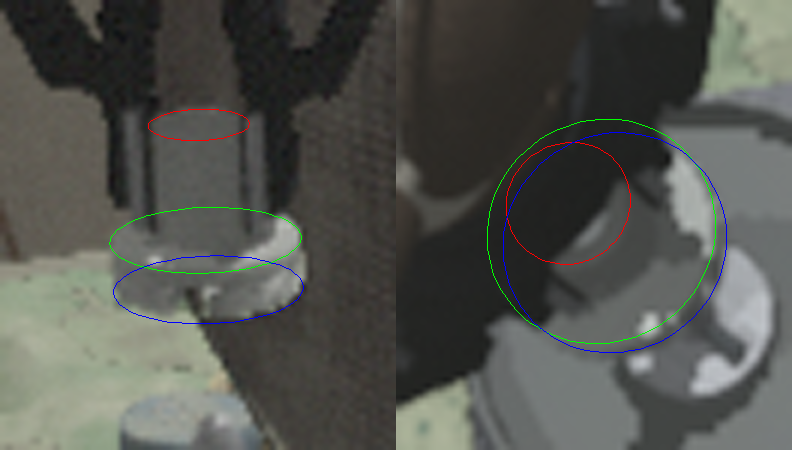

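Both fixed views agree with the predicted hub pose to about 1 mm, so the hub is not low in the hand. Descending in stages and watching the force.

In the tool's units: 0.02 m is 0.32, 0.01 m is 0.16, 0.0004 rad is 0.0001.

Call:
hand_motion(
  motion=[
    {"x":0.016, "y":-0.0032, "z":0.16, "wx":0.0001},
    {"z":0.32},
    {"z":0.128},
    {"z":0.096},
    {"z":0.064},
    {"z":0.048},
    {"z":0.048},
    {"z":0.048},
    {},
  ],
)

```text
t: 9.22
tool_pos: [0.4869, 0.0367, 0.1468]
ee_rot: [-0.0, 0.872, 0.49, -0.0]
ft_force: [-0.3, -0.2, -2.0]
opening: 0.0277
gripper_force: 60.1
```

```bash
python3 -c "
from h import *
o=arm.get_obs();print(o['ft_force'],o['moment']); to([.487,.0355,.09],rack_rot(np.radians(58.5),0)[0])"
```

```text
[-0.33888502 -0.16760481 -2.00808981] [ 0.05953741 -0.06087863  0.01396676]
t 9.225 rotvec(tool) [-0.0006  0.0001  0.0031] shift after rot [-0.001   0.0007  0.0568] now [-0.001   0.0008  0.0568]
```

In the tool's units: 0.006 m is 0.096, 0.005 m is 0.08.

Call:
hand_motion(
  motion=[
    {"z":0.096},
    {"z":0.096},
    {"z":0.096},
    {"z":0.096},
    {"z":0.096},
    {"z":0.08},
    {"z":0.08},
    {},
  ],
)

```text
t: 10.22
tool_pos: [0.4867, 0.0367, 0.1065]
ee_rot: [-0.0, 0.872, 0.49, -0.0]
ft_force: [0.1, -0.1, -1.6]
opening: 0.0278
gripper_force: 60.1
```

```bash
python3 -c "
from h import *
o=arm.get_obs();print(o['ft_force'],o['moment'])"
```

```text
[ 0.11952422 -0.05178337 -1.64369066] [ 0.04133334 -0.05944432 -0.07002462]
```

In the tool's units: 0.003 m is 0.048, 0.002 m is 0.032.

Call:
hand_motion(
  motion=[
    {"z":0.048},
    {"z":0.048},
    {"z":0.032},
    {"z":0.032},
    {"z":0.032},
    {},
  ],
)

```text
t: 10.98
tool_pos: [0.4869, 0.0367, 0.0948]
ee_rot: [-0.0, 0.872, 0.49, -0.0]
ft_force: [-0.1, 0.6, -2.2]
opening: 0.0278
gripper_force: 60.1
```

Call:
hand_motion(
  motion=[
    {"z":0.032},
    {"z":0.016},
    {},
  ],
)

```text
t: 11.35
tool_pos: [0.4869, 0.0367, 0.0919]
ee_rot: [-0.0, 0.872, 0.49, -0.0]
ft_force: [-0.4, -0.9, -2.7]
opening: 0.0282
gripper_force: 60.1
```

In the tool's units: 0.001 m is 0.016.

Call:
hand_motion(
  motion=[
    {"z":0.016},
    {"z":0.016},
    {},
  ],
)

```text
t: 11.72
tool_pos: [0.4869, 0.0367, 0.0898]
ee_rot: [-0.0, 0.872, 0.49, -0.0]
ft_force: [-0.7, -1.2, -1.9]
opening: 0.028
gripper_force: 60.1
```

Call:
hand_motion(
  motion=[
    {"z":0.016},
    {"z":0.016},
    {},
  ],
)

```text
t: 12.1
tool_pos: [0.487, 0.0367, 0.088]
ee_rot: [-0.0, 0.872, 0.49, -0.0]
ft_force: [-0.4, 0.1, -2.9]
opening: 0.0276
gripper_force: 60.2
```

Call:
hand_motion(
  motion=[
    {"z":0.016},
    {"z":0.016},
    {},
  ],
)

```text
t: 12.48
tool_pos: [0.4871, 0.0367, 0.0878]
ee_rot: [-0.0, 0.872, 0.49, -0.0]
ft_force: [-7.1, 0.9, 13.8]
opening: 0.0281
gripper_force: 62.1
```

```bash
python3 -c "
from h import *
o=arm.get_obs();print(o['ft_force'],o['moment'])"
```

```text
[-7.13076076  0.91587475 13.83595438] [ 0.06549075  1.27973963 -0.0776764 ]
```

Firm contact came at TCP z 0.088, where the fully-home height is predicted (standing on the pin would have stopped it near 0.096). I'll ease the pressure, let go, and lift clear.

In the tool's units: -0.001 m is -0.016, -0.0005 m is -0.008.

Call:
hand_motion(
  motion=[
    {"z":-0.016},
    {"z":-0.008},
    {},
  ],
)

```text
t: 12.85
tool_pos: [0.4871, 0.0367, 0.0879]
ee_rot: [-0.0, 0.872, 0.49, -0.0]
ft_force: [-3.7, 0.6, 5.7]
opening: 0.0281
gripper_force: 60.9
```

Call:
hand_motion(
  motion=[
    {},
    {},
    {},
    {},
  ],
  jaw=0.065,
)

```text
t: 13.35
tool_pos: [0.487, 0.0366, 0.0874]
ee_rot: [-0.0, 0.872, 0.49, -0.0]
ft_force: [-0.2, -0.2, 0.5]
opening: 0.0648
gripper_force: 0.0
```

Call:
hand_motion(
  motion=[
    {"z":-0.08},
    {"z":-0.24},
    {"z":-0.48},
    {"z":-0.64},
    {"z":-0.64},
    {"x":-0.48, "z":-0.48},
    {"x":-0.8},
    {"x":-0.8},
    {},
    {},
  ],
)

```text
t: 14.6
tool_pos: [0.4198, -0.0743, 0.2483]
ee_rot: [0.0, 0.872, 0.49, 0.001]
ft_force: [-0.1, -0.4, -0.3]
opening: 0.065
gripper_force: 0.0
```

```bash
python3 - <<'E'
from h import *
L=[]
for n in ("scene","top"):
    c=vision.calibration(n); im=vision.read_camera(n)[:,:,::-1]; cv2.imwrite(f"pics/{n}5.png",im)
    s=np.array([.487,.0357,.07]); u=proj(c,s+[0,0,.03]).astype(int); x0,y0=u[0]-33,u[1]-37
    o=cv2.resize(im[y0:y0+75,x0:x0+66],None,fx=6,fy=6,interpolation=cv2.INTER_CUBIC)
    for z,rad,col in [(.052,.015,(0,0,255)),(.016,.029,(0,255,0)),(.0,.029,(255,0,0))]:
        pts=[(proj(c,s+[rad*np.cos(t),rad*np.sin(t),z])-[x0,y0])*6+2.5 for t in np.linspace(0,6.283,80)]
        cv2.polylines(o,[np.int32(pts)],True,col,1)
    L.append(o)
cv2.imwrite("pics/m5.png",np.hstack(L))
E
```

```text
(no output)
```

View pics/m5.png

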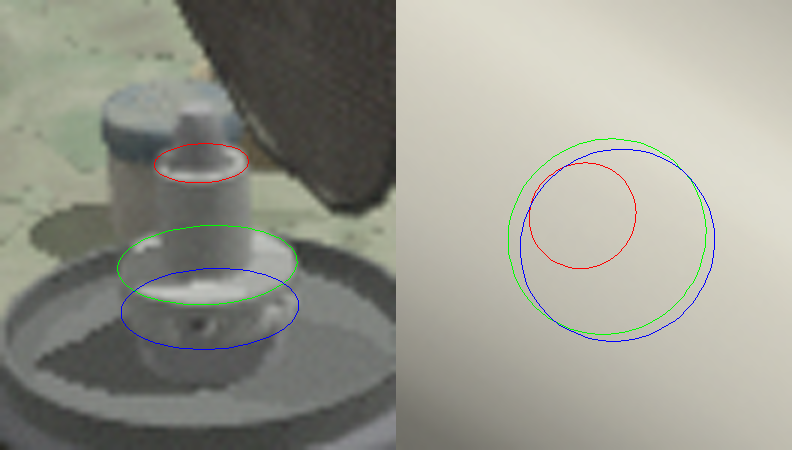

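The scene view shows the rim at crop (201,163) and the flange at (208,265). Both lie on the outlines predicted for a fully-home hub; standing on the pin would shift them by about 20 crop pixels. The pin's end shows in a notch at (198,325), and the gripper is clear.

```bash
python3 -c "
from workcell import arm, vision, workorder
print(workorder.hand_in())"
```

```text
the job is handed in; nothing more can be done
None
```

The tall hub is fully home on the shoulder with its notches over the cross pin, the gripper is released and clear, and the short hub was left in its pocket; I handed the job in at about 15 s on the robot's clock.

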